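Check and vent the steam steriliser

TASK

The steriliser has finished its cycle. Take the dial thermometer out of the rack and push its stem down into the upright thermometer pocket on the deck until its collar sits on the pocket's mouth, and leave it there; only then lift the lid by its front handle to about 30 degrees (within 5, and at no time wider than 45) so that the last steam can vent. The lid falls shut if let go, so finish while still holding it by the handle at that angle; the rack, the plug and the glassware and saucer on the bench stay as they are.

Things in the scene. Friction and masses are not known exactly. Their poses are not given: they have to be found in the camera images.
- steriliser: Floor-standing top-loading steam steriliser in brushed steel, fixed, its front turned to the robot's left. Deck 480 mm deep (own x from -270 to +210 mm), 500 mm wide (own y), its top 30 mm above the bench. Origin: on the chamber's axis at bench height (z = 0). Own x points from front to hinge side (to the robot's right), own y away from the robot, z up.
- pocket_mouth (a point): Centre of the mouth of the thermometer pocket: upright flared steel tube on a brass foot on the deck's front strip, past the handle's end nearer the robot, 70 mm from the lid's front face. Mouth 20 mm above the deck (z = 0.050), a flat rim 27 mm over the outside, 18 mm inside, narrowing to a 10 mm bore within 11 mm; over 105 mm deep. In the steriliser's frame at x -225, y -160 mm.
- thermometer: Dial thermometer, 0.09 kg, standing in one of the two outer holes of the rack, dial up. Origin: centre of the underside of its hexagonal collar, z up along the stem's axis. Stem 6.4 mm thick runs from z = 0 to -100 mm, tip tapered; collar 24 mm wide from z = 0 to 12 mm; round dial head 44 mm across from z = 12 to 30 mm, steel with a white face. Take it by the rim of the head (z = 21 mm).
- rack: Aluminium tube rack on the bench to the robot's left, fixed; 170 mm long (own x), 70 mm wide (own y), 110 mm high, with three 12 mm holes along x at -45, 0 and +45 mm. Origin: centre of the underside. A collar in a hole rests on the top plate, so that its underside is 110 mm above the bench.
- lid (a joint): Opening angle of the lid in rad: 0 shut (as at the start), grows as the front rises; 0.524 is 30 degrees, stop at 1.6. Lid: steel box 300 deep x 320 wide x 55 mm, hinged at its rear edge; the hinge axis lies along the steriliser's y through its x = +155, z = +50 mm. A spring carries part of the weight; let go, it always falls shut. Lifting or holding takes 4 to 9 N upwards at the handle.
- lid_handle (a point): Front handle of the lid, on the robot's left: black round bar 20 mm thick, 216 mm long, parallel to the hinge, between brackets 186 mm apart. Origin: centre of the bar, in the lid's frame 360 mm in front of and 20 mm above the hinge axis (z = 0.070 when shut), its surface 40 mm clear of the lid's front face. Own y along the bar; turns with the lid, own x (to the hinge) tipping down.
- pocket_plug: Bystander: small brass plug of the pocket, hexagonal head 22 mm wide and 16 mm high, in the other outer hole of the rack. Origin: underside of the head, on its axis.
- media_bottle: Bystander: glass bottle with a blue cap, 76 mm across, 150 mm high, on the bench at the left. Origin: centre of the underside.
- saucer: Bystander: terracotta saucer, 120 mm across, 22 mm high, on the bench at the left. Origin: centre of the underside.
- glass_jar: Bystander: open glass jar, 72 mm across, 110 mm high, on the bench at the right. Origin: centre of the underside.
Things that resemble listed ones, but are neither listed nor needed, are in the scene too. Of the things shaped like the thermometer, the bare steel one is meant.

How it is judged:
On the way:
1. the thermometer sits fully home and upright in the pocket while the lid is shut (horizontal distance between thermometer and pocket_mouth below 0.006 m and z of thermometer in the frame of pocket_mouth below 0.004 m and angle between thermometer's own z axis and vertical below 0.1 rad and contact force between the fingers and thermometer below 0.1 N and value of joint lid below 0.05 rad), for 0.3 s.
At the end, for the whole second after the job is handed in: Fingers hold the handle (over 2 N), lid still at 25 to 35 degrees, nothing loose touching it; thermometer in the pocket, collar within 4 mm of the mouth, 6 mm of its centre, 0.1 rad of upright; plug within 20 mm, bottle, saucer and jar within 30 mm of their places (value of joint lid between 0.436 and 0.611 rad and velocity of joint lid between -0.05 and 0.05 rad/s and contact force between the fingers and lid above 2 N and distance between the grasp point and lid_handle below 0.045 m and contact force between each of thermometer, media_bottle, saucer, glass_jar, pocket_plug and lid below 0.1 N and horizontal distance between thermometer and pocket_mouth below 0.006 m and z of thermometer in the frame of pocket_mouth below 0.004 m and angle between thermometer's own z axis and vertical below 0.1 rad and distance of pocket_plug from where it was at the start of the episode below 0.02 m and distance of each of media_bottle, saucer, glass_jar from where it was at the start of the episode below 0.03 m); the arm keeps its last pose, push and grip.
It fails at once if the lid is lifted while the thermometer is not home in the pocket (value of joint lid above 0.09 rad and (z of thermometer in the frame of pocket_mouth above 0.008 m or horizontal distance between thermometer and pocket_mouth above 0.012 m)).
It fails at once if the lid is opened wider than 45 degrees (value of joint lid above 0.785 rad).
It fails at once if the plug, the bottle, the saucer or the jar is moved or knocked over (distance of pocket_plug from where it was at the start of the episode above 0.02 m or distance of any of media_bottle, saucer, glass_jar from where it was at the start of the episode above 0.03 m or angle between any of media_bottle, glass_jar's own z axis and vertical above 0.4 rad).
It also fails if it takes over 64 s, if anything falls off the work surface, if the arm or the gripper's body presses on something with over 40 N, if the wrist force passes 120 N, or if a joint passes its speed limit or range.

ROBOT

A 7-joint arm with a two-finger parallel gripper is mounted at the origin on the work surface. World frame = base frame: x ahead of the robot, y to its left, z up, the work surface at z = 0. Lengths are in m, angles in rad, forces in N, time in s.
With the tool pointing down it reaches from about 0.4 to 0.85 m from the base axis. Payload 6.9 kg.
Tool frame: the origin (TCP) lies midway between the tips of the shut fingers; the grasp point (between the pads) lies behind it (ctrl.pinch_z is the z of the grasp point in the tool frame, in m); z points along the fingers, y is the direction in which the jaws open and shut (so a half turn about z gives the same grasp; the last joint's range is limited). The gripper opens to 85 mm and grips with 20 to 120 N. Pads are 22 mm wide; open, the fingers measure 114 mm over their backs; the gripper's body (76 mm by 85 mm) begins 54 mm behind the grasp point. The pads swing forward as they close: fully open they stand 13 mm farther back than shut.
Start: joints at [-1.016, 0.507, -0.238, 1.5, 0.126, 1.149, -0.155], TCP at [0.272, 0.563, 0.231] pointing down, gripper open.
Joint ranges: [-3.08, 3.08], [-0.24, 2.05], [-1.43, 1.35], [0, 2.5], [-1.52, 4.66], [0.17, 1.96], [-2.89, 2.89]. Speed limits (rad/s): [2.39, 2.39, 3.14, 3.14, 3.14, 3.14, 3.14].

INTERFACE

Orientations are given as a unit quaternion [w, x, y, z].
In Python, from station import ctrl, get_state, vision, ticket, models gives the robot as it stands. Calls block until the motion is done:
- ctrl.movep(position, orientation): joint-space move of the TCP to a pose.
- ctrl.movel(position, frame=None, max_speed=0.15): straight line of the TCP; frame=None keeps the orientation; max_speed is the mean speed in m/s.
- ctrl.set_joints(angles): joint-space move.
- ctrl.ungrasp() and ctrl.close_gripper(force=None): open the fingers fully, or close them until they stop; force is the grip in N (None keeps the last).
- ctrl.pause(seconds).
- ctrl.ik(position, orientation): joint angles nearest the present ones, or None.
- get_state(): the state.
- vision.grab_frame(name): name is "scene" or "top" or "wrist"; returns (picture, depth): 480x640x3 uint8, blue, green, red; 480x640 float32, m along the optical axis (not along the pixel's ray), 0 where there is no reading.
- vision.camera_info(name): a dict with "mtx" (3x3 intrinsics, pixels), "R" (3x3) and "t" (3): a world point X has camera coordinates R X + t; the wrist camera has in their place "hand_eye" (4x4, takes a point from camera to tool coordinates, whose origin is the TCP and whose axes are the flange's). Camera axes: x right, y down, z forward; pixel columns grow to the right and rows downward; lengths in m; the calibration is good to about 2 mm. A picture is of the moment at which its call begins: read the wrist's pose just before it. camera_info takes no time and is no camera call.
A pose or a line that the arm cannot do raises ctrl.Unreachable and nothing moves.
- ticket.close_job(): hands the job in, once; it reports no verdict.
Trained networks look in the newest picture that a camera, given by its name, has taken for a name from the list of things; names that differ only in an ending like _2 or _b are one class to them, and where a whole thing is asked for, a point or a joint stands for the part that bears it (a point fixed in the world has none). Each returns a list of dicts, best first, with "p" (0 to 1); they miss things now and then, are a little off and sometimes report something else, mostly with a low value. They report only what shows in the picture. A call takes as long as a camera call. They do not tell look-alikes from the thing itself.
- models.recognise(camera, target): "point" ([column, row] in pixels, amid what is visible of it).
- models.masks_of(camera, target): "mask" (480x640 bool, what is visible of it) and "point" ([column, row] in pixels, amid what is visible of it).
The state is a dict: "time": time; "qpos": joint angles; "qd": joint speeds; "tau": joint torques, N m; "tcp_pos": TCP position; "eef_rot": TCP orientation; "contact_force": force on the tool from outside, world axes, zero at the start; "wrist_torque": the same for the moment, N m; "width": finger opening in m.
Only numpy, scipy, OpenCV 4.12 (cv2) and the standard library are available. Lean on these libraries where they do the work, as an engineer would, in place of code of your own. Each camera call takes 0.05 s, during which the arm holds its last target. There are 200 camera calls.

## Working session

There is one attempt and no reset: what is moved stays moved. The work goes in short steps, each a Python script; the robot and the scene stay as the last script left them, time stands still between calls to the robot, and variables do not carry over. Pictures are saved under pics/ and viewed, about 8 in all and at most 12, crops included, and the job is handed in when it is done.

```bash
ls; mkdir -p pics
cat > h.py <<'E'
import numpy as np, cv2
from station import ctrl, get_state, vision, ticket, models
from scipy.spatial.transform import Rotation as Rn
def quat(M): q=Rn.from_matrix(M).as_quat(); return [q[3],q[0],q[1],q[2]]
def mat(q): return Rn.from_quat([q[1],q[2],q[3],q[0]]).as_matrix()
def cam(name, s=None):
    i=vision.camera_info(name); K=np.array(i['mtx'])
    if 'R' in i: R=np.array(i['R']); t=np.array(i['t']); return K,R.T,-R.T@t
    H=np.array(i['hand_eye']); s=s or get_state(); M=mat(s['eef_rot'])
    return K,M@H[:3,:3],M@H[:3,3]+np.array(s['tcp_pos'])
def ray(c,uv):
    K,R,o=c; return R@np.linalg.solve(K,[uv[0],uv[1],1.]),o
def at_z(c,uv,z): d,o=ray(c,uv); return o+d*(z-o[2])/d[2]
def at_d(c,uv,dep): d,o=ray(c,uv); return o+d*dep
def proj(c,X): K,R,o=c; p=K@(R.T@(np.array(X)-o)); return p[:2]/p[2]
def down(yaw): # tool z down, jaw axis y at angle yaw from world x
    z=np.array([0,0,-1.]); y=np.array([np.cos(yaw),np.sin(yaw),0]); return np.c_[np.cross(y,z),y,z]
E
python3 - <<'E'
from h import *
s=get_state(); print({k:np.round(v,3) for k,v in s.items()}, ctrl.pinch_z)
for n in ['scene','top']:
    im,d=vision.grab_frame(n); cv2.imwrite(f'pics/{n}0.png',im); c=cam(n); print(n,c[2].round(3))
    for t in ['thermometer','rack','lid_handle','pocket_mouth','pocket_plug','media_bottle','saucer','glass_jar','steriliser']:
        try:
            for r in models.recognise(n,t)[:4]:
                u,v=map(int,r['point']); print(t,round(r['p'],2),u,v,at_d(c,(u,v),d[v,u]).round(3))
        except Exception as e: print(t,e)
E
```

```text
pics
{'time': np.float64(0.0), 'qpos': array([-1.015,  0.508, -0.237,  1.501,  0.126,  1.149, -0.155]), 'qd': array([-0.   , -0.002, -0.   ,  0.   , -0.   , -0.   ,  0.002]), 'tau': array([ 0.0000e+00, -6.2060e+01, -2.1870e+00, -2.4966e+01,  1.3000e-02,
        1.2000e-02,  0.0000e+00]), 'tcp_pos': array([0.272, 0.562, 0.23 ]), 'eef_rot': array([-0.   ,  0.223,  0.975, -0.001]), 'contact_force': array([-0.079, -0.82 , -0.059]), 'wrist_torque': array([-0.053,  0.003, -0.018]), 'width': np.float64(0.085)} -0.0187
scene [1.224 0.069 1.329]
thermometer 0.8 467 310 [0.622 0.363 0.13 ]
thermometer 0.62 470 250 [0.442 0.378 0.126]
thermometer 0.57 472 276 [0.531 0.376 0.142]
thermometer 0.49 508 252 [0.437 0.478 0.127]
rack 0.57 461 275 [0.512 0.355 0.11 ]
lid_handle 0.84 294 321 [ 0.686 -0.063  0.1  ]
lid_handle 0.22 449 220 [0.262 0.349 0.006]
pocket_mouth 0.8 298 355 [ 0.772 -0.041  0.096]
pocket_mouth 0.58 120 252 [ 0.545 -0.553  0.113]
media_bottle 0.79 523 300 [0.568 0.511 0.111]
saucer 0.76 452 220 [0.26  0.358 0.003]
glass_jar 0.83 121 251 [ 0.54  -0.554  0.109]
glass_jar 0.21 463 271 [0.499 0.361 0.11 ]
steriliser 0.66 295 355 [ 0.772 -0.048  0.094]
top [ 0.086 -0.008  1.871]
thermometer 0.71 189 227 [0.525 0.378 0.135]
thermometer 0.69 192 173 [0.724 0.394 0.046]
thermometer 0.66 159 163 [0.757 0.498 0.054]
thermometer 0.48 144 290 [0.348 0.521 0.075]
rack 0.93 195 250 [0.46  0.365 0.107]
lid_handle 0.64 337 190 [ 0.642 -0.064  0.096]
pocket_mouth 0.97 333 208 [ 0.086 -0.008  1.871]
pocket_mouth 0.23 342 187 [ 0.651 -0.08   0.096]
pocket_plug 0.56 189 259 [0.428 0.376 0.134]
media_bottle 0.84 143 229 [0.525 0.519 0.121]
saucer 0.87 207 308 [0.298 0.345 0.004]
glass_jar 0.68 506 230 [ 0.528 -0.603 -0.001]
steriliser 0.9 330 207 [ 0.587 -0.041  0.102]
```

View pics/scene0.png

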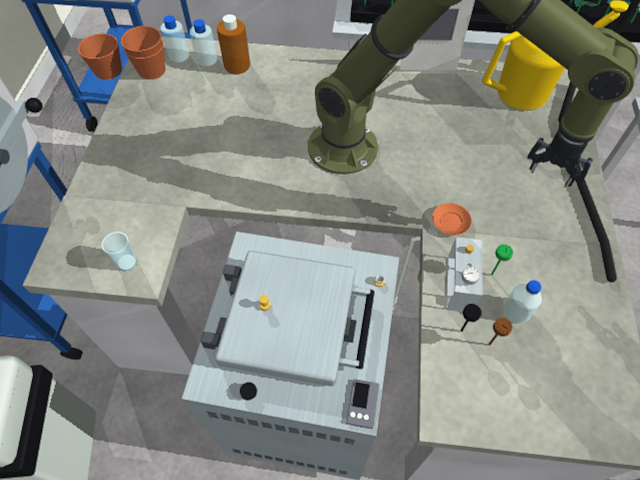

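```bash
python3 -c "
import cv2
a=cv2.imread('pics/scene0.png')[200:350,400:560];b=cv2.imread('pics/top0.png')[140:320,100:420]
cv2.imwrite('pics/crop1.png',cv2.resize(a,None,fx=5,fy=4 if 0 else 3.9,interpolation=2))
cv2.imwrite('pics/crop2.png',cv2.resize(b,None,fx=2.5,fy=2.5,interpolation=2))"
```

```text
(no output)
```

View pics/crop1.png

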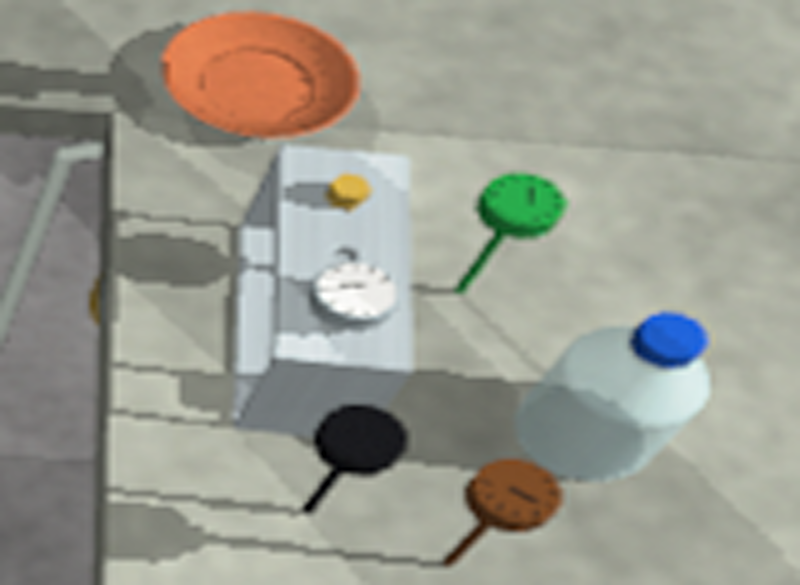

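View pics/crop2.png

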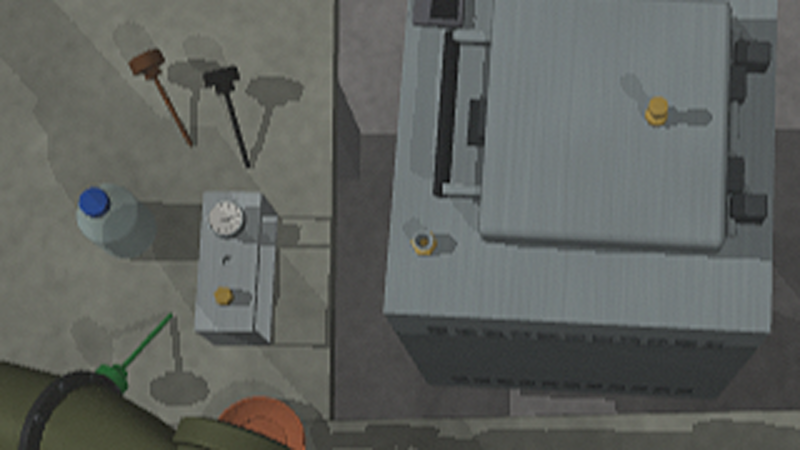

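The thermometer in the rack (scene 472,276; top 189,227) is the only bare steel one with a white face. The black (472,313), brown (503,326) and green (505,252) ones stand outside the rack. The plug is at the rack's near end, and the pocket is at scene (379,281), top (270,237). There is a dark block on the lid's front, behind the middle of the handle, which I'll check. Next: closer wrist views.

Run:
```python
from h import *
ct,cs=cam('top'),cam('scene')
for nm,a,b,z in [('therm',(190.5,227),(471,273),.14),('plug',(189.5,258.5),(470,249),.126),('pocket',(269.6,236.8),(379,281),.05),('h_far',(280.5,152),(363,366),.08),('h_near',(275.5,217),(371,291),.08)]:
    print(nm,at_z(ct,a,z).round(3),at_z(cs,b,z).round(3))
K,R,t=cam('wrist'); H=np.array(vision.camera_info('wrist')['hand_eye']); print(H.round(3),K[0,0])
th=at_z(ct,(190.5,227),.14)
print(mat(get_state()['eef_rot']).round(2))
for yaw in (np.pi/2,-np.pi/2):
    M=down(yaw); 
    for p in ([th[0],th[1],.30],[.45,.13,.2]): print(yaw,np.round(ctrl.ik(p,quat(M)) if ctrl.ik(p,quat(M)) is not None else [0],2))
```

```text
therm [0.523 0.373 0.14 ] [0.521 0.374 0.14 ]
plug [0.431 0.376 0.126] [0.439 0.378 0.126]
pocket [0.509 0.147 0.05 ] [0.521 0.146 0.05 ]
h_far [0.776 0.11  0.08 ] [0.777 0.119 0.08 ]
h_near [0.564 0.126 0.08 ] [0.57  0.125 0.08 ]
[[-0.    -0.954 -0.301  0.077]
 [ 1.    -0.    -0.    -0.001]
 [ 0.    -0.301  0.954 -0.143]
 [ 0.     0.     0.     1.   ]] 337.33899745253285
[[-0.9   0.43 -0.  ]
 [ 0.43  0.9   0.  ]
 [ 0.    0.   -1.  ]]
1.5707963267948966 [-0.47  0.5  -0.32  1.33  0.16  1.34  0.78]
1.5707963267948966 [-0.18  0.3  -0.2   1.94  0.07  0.91  1.15]
-1.5707963267948966 [-0.92  0.53  0.48  1.34 -0.24  1.34 -2.02]
-1.5707963267948966 [-0.7   0.33  0.49  1.95 -0.19  0.91 -1.68]
```

Run:
```python
from h import *
ctrl.movep([.51,.374,.29],quat(down(np.pi/2)))
s=get_state(); im,d=vision.grab_frame('wrist'); c=cam('wrist',s); print(s['time'],s['tcp_pos'])
def show(ms,z):
    for m in ms[:3]:
        ct=max(cv2.findContours(m['mask'].astype('uint8'),0,1)[0],key=cv2.contourArea); e=cv2.fitEllipse(ct)
        print(round(m['p'],2),np.round(e,1).tolist() if 0 else e, at_z(c,e[0],z).round(4), np.median(d[m['mask']]))
show(models.masks_of('wrist','thermometer'),.14)
cv2.imwrite('pics/w1.png',im)
g=cv2.cvtColor(im,cv2.COLOR_BGR2HSV); w=((g[...,1]<25)&(g[...,2]>200)).astype('uint8')
n,l,st,ce=cv2.connectedComponentsWithStats(w)
for i in range(1,n):
    if st[i,4]>300: print(st[i],ce[i],at_z(c,ce[i],.14).round(4))
for m in models.recognise('wrist','pocket_plug')[:2]: print(m,at_z(c,m['point'],.126))
```

```text
2.1833 [0.50878074 0.37531617 0.28984714]
0.89 ((339.2848205566406, 341.0248718261719), (32.21526336669922, 88.19841766357422), 164.6298370361328) [0.6258 0.3913 0.14  ] 0.4716183
0.73 ((451.0875549316406, 72.69911193847656), (45.05620193481445, 129.06658935546875), 36.768375396728516) [0.383  0.4753 0.14  ] 0.35779026
0.67 ((323.1984558105469, 242.2461700439453), (47.33646774291992, 48.6693115234375), 17.2442684173584) [0.5223 0.3751 0.14  ] 0.30612674
[ 289   93   78  152 5779] [332.35404049 147.04758609] [0.4392 0.3826 0.14  ]
[ 302  225   43   41 1167] [323.4344473  245.16109683] [0.5251 0.3753 0.14  ]
{'point': [324.5, 146.4], 'p': 0.92} [0.43899771 0.37612028 0.126     ]
```

View pics/w1.png

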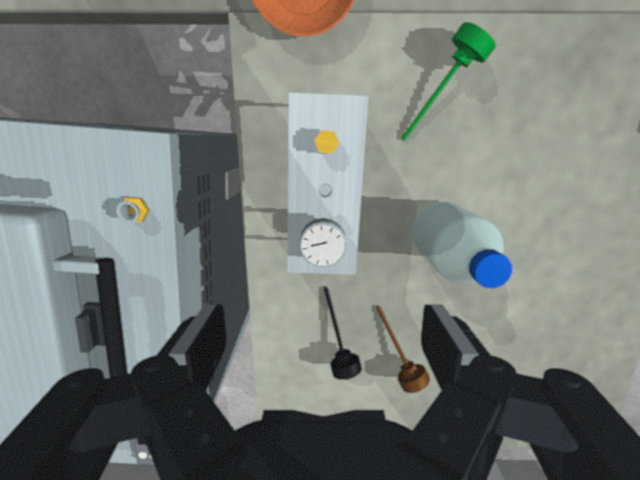

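The dial is at about (.524,.375), with the rack along world x, and the plug at (.439,.376). A gauge-like black block sits behind the middle of the handle. Next view is of the pocket and handle.

Run:
```python
from h import *
ctrl.movep([.57,.15,.27],quat(down(np.pi/2)))
s=get_state(); im,d=vision.grab_frame('wrist'); c=cam('wrist',s); print(s['time'],s['tcp_pos'])
cv2.imwrite('pics/w2.png',im); np.save('w2d.npy',d); np.save('w2c.npy',np.array([c],dtype=object),allow_pickle=True)
for t in ['pocket_mouth','lid_handle']:
  for m in models.masks_of('wrist',t)[:3]: print(t,round(m['p'],2),m['point'],m['mask'].sum())
```

```text
3.2583 [0.56961102 0.1523964  0.27028547]Traceback (most recent call last):
  File "<stdin>", line 4, in <module>
ValueError: could not broadcast input array from shape (3,3) into shape (3,)
```

View pics/w2.png

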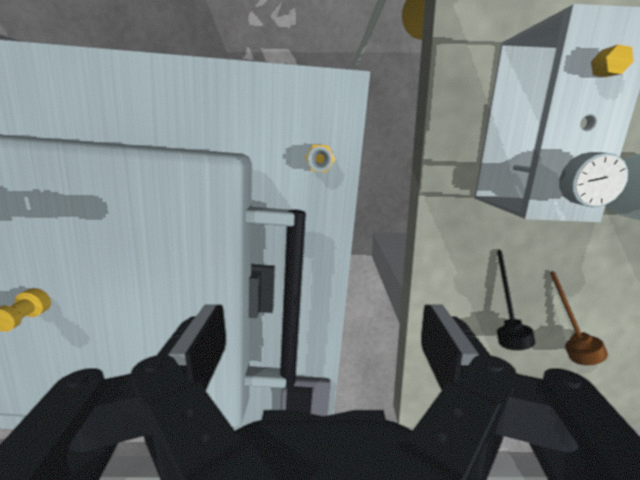

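Run:
```python
from h import *
s=get_state(); c=cam('wrist',s); im=cv2.imread('pics/w2.png'); 
d=np.load('w2d.npy')
cv2.imwrite('pics/crop3.png',np.hstack([cv2.resize(im[120:200,280:360],(400,400),interpolation=2),cv2.resize(im[200:400,240:340],(200,400),interpolation=2)]))
_,_,cc=cam('wrist'); 
for nm,uv,z in [('pocket',(320,157),.05),('barL',(289,212),.07),('barR',(305,212),.07),('nearBr',(270,216),.075),('farBr',(266,377),.075),('lidcorner',(249,160),.095),('lid edge',(248,300),.095),('blk1',(251,264),.09),('blk2',(274,264),.09),('blk3',(250,314),.09),('blk4',(272,314),.09),('barmid',(292,300),.08)]:
    v,u=uv[1],uv[0]; print(nm,at_z(c,uv,z).round(4),'depth',at_d(c,uv,d[v,u]).round(4))
```

```text
pocket [0.5121 0.1493 0.05  ] depth [0.5128 0.1492 0.0374]
barL [0.5663 0.1174 0.07  ] depth [0.5648 0.1181 0.077 ]
barR [0.5663 0.134  0.07  ] depth [0.5659 0.134  0.0716]
nearBr [0.5695 0.0983 0.075 ] depth [0.5681 0.0993 0.081 ]
farBr [0.7671 0.0848 0.075 ] depth [0.7631 0.0858 0.08  ]
lidcorner [0.5124 0.0846 0.095 ] depth [0.5147 0.0771 0.0595]
lid edge [0.6546 0.0746 0.095 ] depth [0.6693 0.0676 0.0662]
blk1 [0.6163 0.079  0.09  ] depth [0.6381 0.0662 0.0334]
blk2 [0.6163 0.1026 0.09  ] depth [0.6396 0.0933 0.0294]
blk3 [0.6738 0.0744 0.09  ] depth [0.6884 0.0682 0.0641]
blk4 [0.6737 0.0981 0.09  ] depth [0.7076 0.088  0.0297]
barmid [0.6621 0.119  0.08  ] depth [0.6621 0.119  0.0801]
```

View pics/crop3.png

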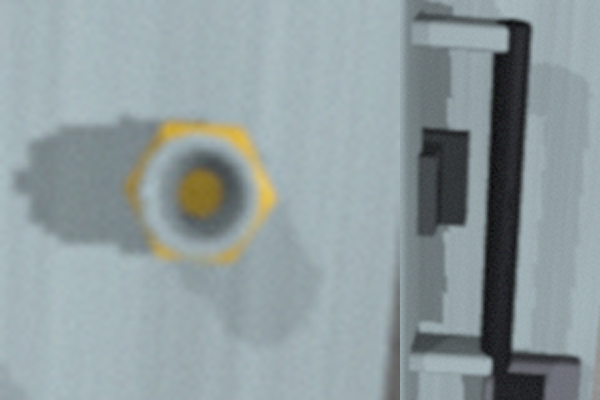

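Pocket mouth (320,157) → (.512,.149), consistent with the top and scene estimates, and the handle geometry fits with a yaw of about −4°. Now grasping the thermometer.

Run:
```python
from h import *
d=np.load('w2d.npy'); c=cam('wrist')
for uv in [(253,285),(253,295),(253,305),(253,312),(265,300)]: print(uv,at_d(c,uv,d[uv[1],uv[0]]).round(3))
q=quat(down(np.pi/2)); X=np.array([.5238,.3752])
ctrl.movep([*X,.22],q); ctrl.movel([*X,.111],max_speed=.1)
s=get_state(); print(s['tcp_pos'],s['contact_force'])
ctrl.close_gripper(force=40); s=get_state(); print('w',s['width'],s['contact_force'],s['tcp_pos'])
ctrl.movel([*X,.30],max_speed=.15)
s=get_state(); im,d=vision.grab_frame('wrist'); cv2.imwrite('pics/w3.png',im); np.save('w3d.npy',d); print(s['time'],s['width'],s['tcp_pos'],s['contact_force'])
K=np.array(vision.camera_info('wrist')['mtx']);H=np.array(vision.camera_info('wrist')['hand_eye'])
g=cv2.cvtColor(im,cv2.COLOR_BGR2HSV); w=((g[...,1]<25)&(g[...,2]>190)).astype('uint8')
n,l,st,ce=cv2.connectedComponentsWithStats(w)
for i in range(1,n):
    if st[i,4]>300:
        dep=np.median(d[(l==i)&(d>0)]); p=H@np.r_[np.linalg.solve(K,[*ce[i],1])*dep,1]; print(st[i],ce[i].round(1),dep,'tool',p.round(4))
```

```text
(253, 285) [0.652 0.074 0.063]
(253, 295) [0.664 0.073 0.064]
(253, 305) [0.679 0.072 0.06 ]
(253, 312) [0.686 0.072 0.064]
(265, 300) [0.683 0.082 0.04 ]
[0.52414727 0.37553974 0.11173054] [-0.19746343 -0.04302431 -0.15160725]
w 0.04300810285021709 [-1.4865726  -0.26965179  4.6534549 ] [0.52393474 0.37531253 0.11154662]
7.3583 0.042824426211593866 [0.52350864 0.37489144 0.29894576] [-1.13205253 -0.71720875 -0.62519792]
[  289    76    80   182 11337] [326.5 164.5] 0.32441536 tool [0.0522 0.0027 0.1895 1.    ]
[ 281  367   87   23 1199] [324.7 376.8] 0.13582014 tool [-1.46e-02  3.00e-04 -2.93e-02  1.00e+00]
```

View pics/w3.png

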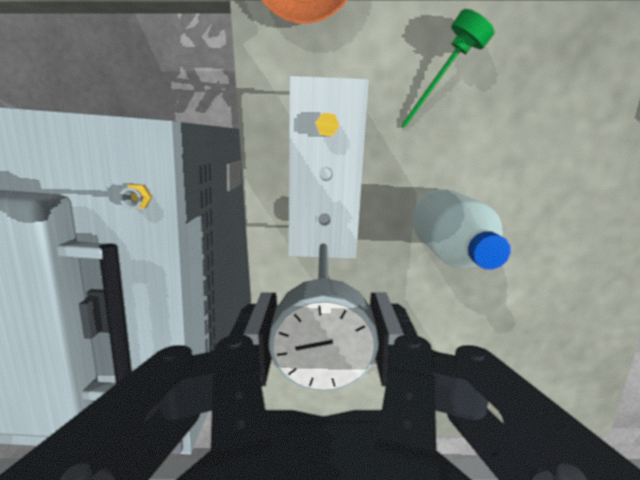

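Held upright: dial centre (324,346), stem tip about (323,246). Now computing its offset and tilt in the tool frame.

Run:
```python
from h import *
K=np.array(vision.camera_info('wrist')['mtx']);H=np.array(vision.camera_info('wrist')['hand_eye'])
c=(K,H[:3,:3],H[:3,3])
print(at_z(c,(324.5,346),-.0285),at_z(c,(323,245),.1017))
print(proj(c,(0,0,-.0285)),proj(c,(0,0,.1017)))
im=cv2.imread('pics/w3.png');d=np.load('w3d.npy')
g=cv2.cvtColor(im,cv2.COLOR_BGR2GRAY)
print(K[:,2])
cv2.imwrite('pics/crop4.png',cv2.resize(im[210:400,240:410],None,fx=3,fy=3,interpolation=2))
```

```text
[-0.00077119  0.00016388 -0.0285    ] [-0.00089732 -0.00053139  0.1017    ]
[324.08346899 344.30375891] [323.69855016 243.87557834]
[323.12563891 243.38518215   1.        ]
```

View pics/crop4.png

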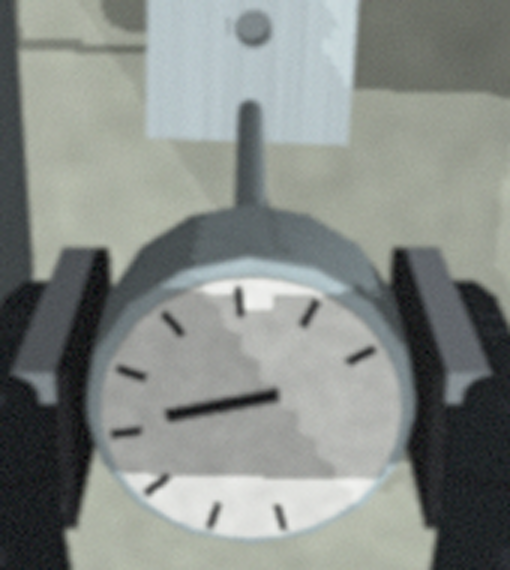

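Run:
```python
from h import *
q=quat(down(np.pi/2-.07)); X=np.array([.512,.1492])
def st(n):
    s=get_state(); print(n,round(float(s['time']),2),np.round(s['tcp_pos'],4),np.round(s['contact_force'],1),np.round(s['wrist_torque'],2),round(float(s['width']),4)); return s
ctrl.movep([*X,.27],q); ctrl.movel([*X,.162],max_speed=.12); s=st('above')
im,_=vision.grab_frame('wrist'); cv2.imwrite('pics/w4.png',cv2.resize(im[180:400,220:420],None,fx=2.7,fy=2.7,interpolation=2))
for z in (.14,.125,.10,.075,.058):
    ctrl.movel([*X,z],max_speed=.06); s=st(z)
    if abs(np.array(s['contact_force'])).max()>15: print('stop'); break
```

```text
above 9.37 [0.5124 0.1496 0.1626] [ 0.4  0.5 -0.1] [-0.03  0.03 -0.02] 0.0427
0.14 9.93 [0.5118 0.1492 0.1396] [ 0.8 -0.4 -1. ] [ 0.04  0.01 -0.01] 0.0425
0.125 10.33 [0.5117 0.1491 0.1245] [ 0.7 -0.2 -1.1] [ 0.01 -0.04 -0.01] 0.0427
0.1 10.9 [0.5119 0.1492 0.0997] [ 0.  -0.2 -0.3] [ 0.02 -0.01  0.01] 0.043
0.075 11.47 [0.5119 0.1492 0.0747] [-0.4 -0.1 -1.5] [-0.01  0.02 -0.05] 0.0426
0.058 11.9 [0.5117 0.1491 0.0576] [-0.5 -0.6 -0.5] [ 0.04 -0.01  0.03] 0.0429
```

View pics/w4.png

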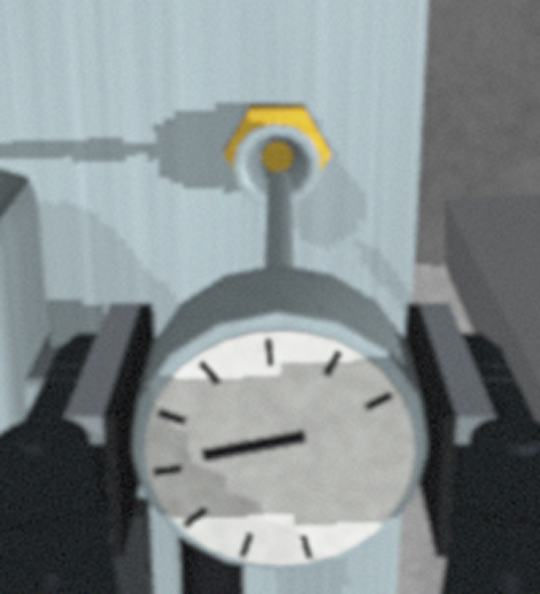

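The stem went in without contact force. Seating, releasing, then a check view that includes the handle.

Run:
```python
from h import *
q=quat(down(np.pi/2-.07)); X=np.array([.512,.1492])
def st(n):
    s=get_state(); print(n,round(float(s['time']),2),np.round(s['tcp_pos'],4),np.round(s['contact_force'],1),round(float(s['width']),4)); return s
for z in (.053,.0505,.0485):
    ctrl.movel([*X,z],max_speed=.03); s=st(z)
    if abs(np.array(s['contact_force'])).max()>6: break
ctrl.ungrasp(); st('open'); ctrl.movel([*X,.17],max_speed=.12)
ctrl.movep([.63,.125,.26],q); s=st('look')
im,d=vision.grab_frame('wrist'); cv2.imwrite('pics/w5.png',im); np.save('w5d.npy',d); c=cam('wrist',s)
g=cv2.cvtColor(im,cv2.COLOR_BGR2HSV); w=((g[...,1]<25)&(g[...,2]>190)).astype('uint8')
ms=models.masks_of('wrist','thermometer')
for m in ms[:4]: print(round(m['p'],2),m['point'],at_z(c,m['point'],.08).round(4))
for r in (150,200,240,280,320): # bar profile by dark+height
    row=np.where((im[r].max(1)<70)&(d[r]>0))[0]; 
    P=np.array([at_d(c,(u,r),d[r,u]) for u in row if 200<u<420]); 
    if len(P): P=P[P[:,2]>.06]; print(r,len(P),P.min(0).round(4),P.max(0).round(4),P.mean(0).round(4)) if len(P) else 0
```

```text
0.053 12.22 [0.5119 0.1491 0.0529] [ 0.4 -0.2 -1.5] 0.0428
0.0505 12.47 [0.5124 0.1493 0.0514] [-1.9 -1.1  8.5] 0.043
open 12.97 [0.512  0.1492 0.0504] [ 0.  -0.   0.2] 0.0855
look 14.77 [0.6287 0.1254 0.2583] [-0.3  0.1 -0.2] 0.0852
0.97 [625.8, 281.6] [0.7149 0.4324 0.08  ]
0.89 [557.9, 281.4] [0.7098 0.3624 0.08  ]
0.75 [339.7, 86.0] [0.5097 0.1477 0.08  ]
200 17 [0.6076 0.1124 0.0741] [0.6094 0.129  0.0813] [0.6083 0.121  0.0781]
240 18 [0.6476 0.0782 0.0639] [0.65   0.1263 0.0804] [0.6485 0.1161 0.0777]
280 17 [0.6905 0.1066 0.0754] [0.6933 0.1233 0.0809] [0.6917 0.1151 0.0784]
320 34 [0.6139 0.0815 0.0737] [0.7404 0.1191 0.2888] [0.6741 0.0962 0.187 ]
```

View pics/w5.png

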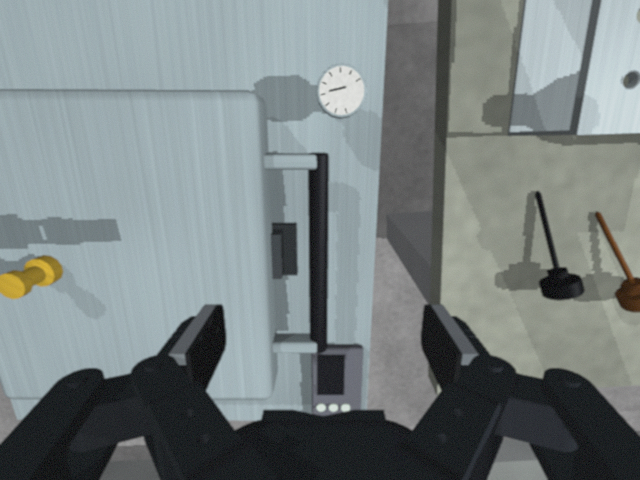

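The thermometer is seated: contact came at TCP z .0514, .0517 expected, and the dial now shows at (341,91). The bar runs through (.6085,.1207)–(.692,.1149). A small latch block behind its middle (x≈.64–.69) sticks out about 9 mm, so I'll grip 38 mm beyond the centre, tilted 20°, and close gently first.

```bash
cat >> h.py <<'E'
psi=-.0694; oy=np.array([np.cos(psi),np.sin(psi),0]); ox=np.array([np.sin(psi),-np.cos(psi),0]); uz=np.array([0,0,1.])
bar=np.array([.6703,.1164,.07]); G0=bar+.038*oy
hinge=bar+.36*ox-.02*uz
PHI=np.radians(20)
def pose(th,off=0,back=0,G0=G0):
    "TCP pose gripping the bar at lid angle th; off along jaw to hinge, back along the tool"
    z=-uz*np.cos(PHI)+ox*np.sin(PHI); y=-(ox*np.cos(PHI)+uz*np.sin(PHI))
    M=np.c_[np.cross(y,z),y,z]; p=G0-y*off+z*(-ctrl.pinch_z-back)
    R=Rn.from_rotvec(oy*th).as_matrix()
    return hinge+R@(p-hinge), quat(R@M)
def st(n):
    s=get_state(); print(n,round(float(s['time']),2),np.round(s['tcp_pos'],4),np.round(s['contact_force'],1),np.round(s['wrist_torque'],2),round(float(s['width']),4)); return s
E
python3 - <<'E'
from h import *
print(pose(0),pose(.52))
for th in (0,.2,.35,.52): print(th,np.round(ctrl.ik(*pose(th)),2))
try:
    ctrl.movep(*pose(0,-.010,.10)); st('pre')
    p,q=pose(0,-.010,.03); ctrl.movel(p,q,max_speed=.1); s=st('30 back')
    p,q=pose(0,-.010,.0); ctrl.movel(p,q,max_speed=.04); s=st('at')
    if abs(np.array(s['contact_force'])).max()<8:
        ctrl.close_gripper(force=20); st('closed')
    im,_=vision.grab_frame('scene'); cv2.imwrite('pics/s6.png',cv2.resize(im[230:420,180:440],None,fx=3,fy=3,interpolation=2))
except ctrl.Unreachable as e: print('unreach',e)
E
```

```text
(array([0.70776502, 0.10738454, 0.05242775]), [np.float64(-0.00602438261204317), np.float64(0.034165971582101475), np.float64(0.9842149139180961), np.float64(-0.17354364413941964)]) (array([0.70444023, 0.05955396, 0.22780576]), [np.float64(0.002961503849531996), np.float64(0.034566404136885005), np.float64(0.9957501249537085), np.float64(0.08531167478527661)])
0 [-0.28  0.87 -0.12  1.33  0.45  1.14  0.9 ]
0.2 [-0.14  0.76 -0.2   1.33  0.31  1.14  1.07]
0.35 [-0.02  0.69 -0.27  1.32  0.18  1.16  1.2 ]
0.52 [ 0.14  0.64 -0.33  1.28  0.03  1.21  1.37]
pre 15.51 [0.71   0.1515 0.1421] [ 0.6 -0.1  0.3] [ 0.31 -0.02  0.  ] 0.0854
30 back 16.36 [0.7096 0.1272 0.0781] [-0.4  0.7  0.8] [ 0.42 -0.07  0.01] 0.0852
at 17.26 [0.7086 0.117  0.0492] [-0.5  0.3  0.8] [ 0.26 -0.03  0.  ] 0.0854
closed 17.87 [0.7083 0.1081 0.0532] [ -8.4 -13.1  19.9] [-3.87  1.61 -0.56] 0.0191
```

View pics/s6.png

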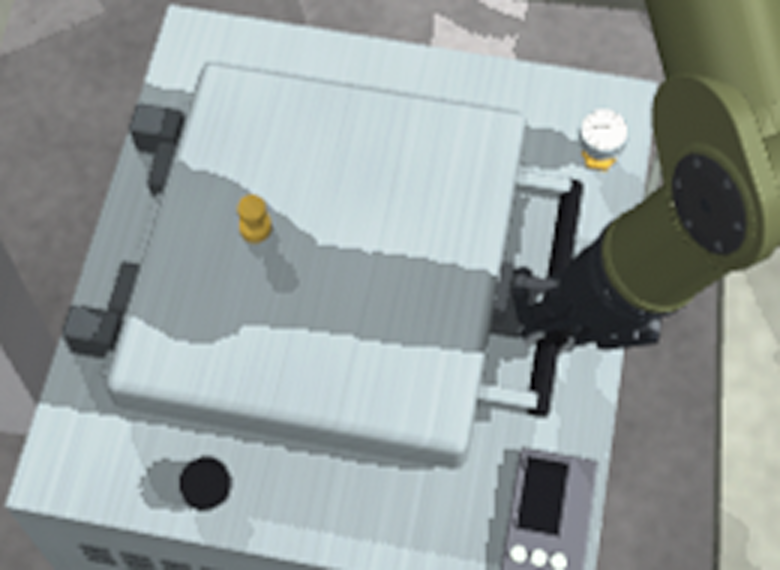

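Gripped (width 19 mm) and the hand self-centred on the bar, with the thermometer seated and upright. Relieving the side load, firming the grip and lifting.

Run:
```python
from h import *
p,q=pose(0); ctrl.movel(p,q,max_speed=.03); st('centred')
ctrl.close_gripper(force=70); st('70N')
for a in (3,7,12,17,22,26):
    p,q=pose(np.radians(a)); ctrl.movel(p,q,max_speed=.06); s=st(a)
    if np.linalg.norm(s['contact_force'])>45: print('stop'); break
im,d=vision.grab_frame('scene'); cv2.imwrite('pics/s7.png',im); np.save('s7d.npy',d)
```

```text
centred 18.4 [0.7084 0.1081 0.0532] [0.8 2.3 5.6] [ 0.15 -0.11 -0.13] 0.0193
70N 18.62 [0.7084 0.1081 0.0534] [0.1 2.6 7.5] [-0.01 -0.07 -0.19] 0.018
3 19.07 [0.7083 0.1076 0.0703] [ 6.8  3.2 -4.7] [ 0.75 -1.14  0.12] 0.0182
7 19.63 [0.7081 0.1054 0.0948] [ 4.9  4.2 -5. ] [ 0.7  -1.16  0.04] 0.0179
12 20.3 [0.7077 0.1002 0.1251] [ 5.4  4.6 -3.7] [ 0.64 -1.17 -0.02] 0.0179
17 20.97 [0.7071 0.0924 0.155 ] [ 5.8  5.  -3.7] [ 0.52 -1.14 -0.16] 0.0178
22 21.63 [0.7064 0.082  0.184 ] [ 6.2  5.5 -2.1] [ 0.45 -1.09 -0.22] 0.0177
26 22.19 [0.7056 0.0719 0.2066] [ 4.7  5.9 -3.2] [ 0.41 -1.05 -0.29] 0.0179
```

Run:
```python
from h import *
p,q=pose(np.radians(30)); ctrl.movel(p,q,max_speed=.05); ctrl.pause(.5); s=st(30)
im,d=vision.grab_frame('scene'); cv2.imwrite('pics/s8.png',cv2.resize(im[180:430,150:500],None,fx=2.2,fy=2.2,interpolation=2)); c=cam('scene')
P=[]
# lid-top points: sample lid plane points (own coords) at 30 deg, read the depth there
R=Rn.from_rotvec(oy*np.radians(30)).as_matrix()
for x in np.linspace(-.27,-.05,12):
    for y in np.linspace(-.13,.10,12):
        X=hinge+R@(ox*x+oy*y+uz*.045); u,v=np.round(proj(c,X)).astype(int); 
        if d[v,u]>0: P.append(at_d(c,(u,v),d[v,u]))
P=np.array(P); L=np.c_[(P-hinge)@ox,(P-hinge)@oy,P[:,2]]
k=np.ones(len(L),bool)
for _ in range(6):
    A=np.c_[L[:,:2],np.ones(len(L))]; co=np.linalg.lstsq(A[k],L[k,2],rcond=None)[0]; r=L[:,2]-A@co; k=abs(r-np.median(r))<max(.006,1.5*np.median(abs(r-np.median(r))))
print('lid angle deg',np.degrees(np.arctan(-co[0])),'side slope',co[1],k.sum(),len(L),r[k].std())
tc=[m for m in models.recognise('scene','thermometer')]
for m in tc[:6]: print(round(m['p'],2),m['point'],at_z(c,m['point'],.08).round(3))
s=st('end')
```

```text
30 23.38 [0.7047 0.0604 0.2281] [ 4.9  4.8 -2.9] [ 0.22 -0.98 -0.41] 0.0179
lid angle deg 29.480874888463525 side slope 0.0053403543117621355 130 142 0.0019836678953117784
0.81 [513.6, 243.9] [0.378 0.511 0.08 ]
0.61 [381.3, 274.3] [0.516 0.149 0.08 ]
0.55 [517.2, 385.0] [0.782 0.488 0.08 ]
0.54 [472.4, 368.4] [0.753 0.383 0.08 ]
0.19 [471.5, 246.4] [0.399 0.394 0.08 ]
end 23.48 [0.7047 0.0604 0.2281] [ 4.8  5.2 -1.9] [ 0.24 -0.97 -0.37] 0.0181
```

View pics/s8.png

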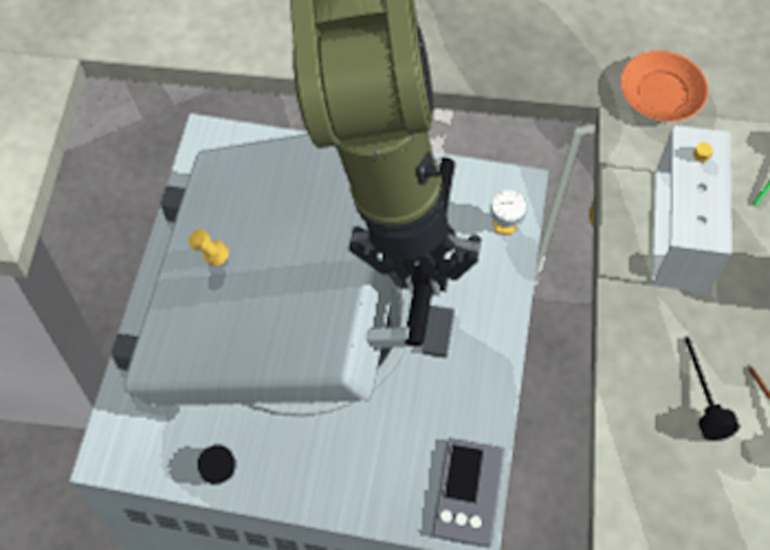

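The lid is held at about 29.5°, the thermometer is upright in the pocket, and the plug and saucer are in place. Handing in.

```bash
python3 -c "
from h import *
ticket.close_job(); st('closed')"
```

```text
the job is handed in; nothing more can be done
the job is handed in; nothing more can be done
```

The job is handed in, at about 23.5 s of the 64 s allowed. The thermometer is in the pocket and the arm is still holding the lid at about 30°.

- **Thermometer:** I took the bare steel, white-faced one out of the rack and lowered it into the pocket. It met the mouth at a tool height of 51.4 mm, against 51.7 mm expected. I then let go and backed off before touching the lid. The last scene picture shows it upright in the pocket; the network puts its head at about (0.516, 0.149), within about 4 mm of the pocket position I measured.
- **Lid:** I gripped the handle with 70 N, 38 mm past its centre to clear a small latch block behind the middle. I then raised the lid in steps along its arc. A plane fitted to the lid top in the depth image gives 29.5°, and the arm's own pose gives 30°. Fingers were 18 mm apart on the 20 mm bar, and the measured hand force was about 7 N at the last reading.
- **Bystanders:** The plug and saucer looked in place in the last picture I viewed. The bottle and jar were not re-measured, but I felt no unexpected contact on the way.

The force peaked at about 25 N, for a moment as the fingers first closed on the handle; re-centring the hand relieved it. No check failed. My last state reading after hand-in returned only the message that the job was already handed in.

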